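Bring the mixing ball to the rinse tub in its pouring pan

TASK

The used steel paint-mixing ball lies loose in the pouring pan that hangs on the double hook by its wooden grip. Lift the pan off the hook with the ball in it, keep it level so that the ball stays in the middle of the dish, and bring it to the near side of the rinse tub, turned through a quarter turn so that its pouring lip reaches straight in over the open front side of the tub (the side without a bottle), just above the rim, ready to tip the ball in. Do not tip it yet: finish while still holding the pan by its grip, level and still, touching neither tub nor bottles, with the tub and the bottles left where they stand.

Things in the scene. Friction and masses are not known exactly. Their poses are not given: they have to be found in the camera images.
- pan: Round dished steel pan, 110 mm across, 19 mm deep, 0.11 to 0.22 kg, with a pouring lip drawn out at one side and a rigid wire bail (does not fold; wires at y = +-60 mm) carrying a straight wooden grip across the pan; 108 mm high in all. Origin: centre of its underside; x along the pouring lip, y along the grip, z up. Inside: smooth spherical hollow of radius 85 mm.
- pan_grip (a point): Centre of the wooden grip: flat-sided level bar, 14 mm thick along the pan's x (the way to grip it), 96 mm long along y, 20 mm high, 98 mm above the pan's underside. Hanging, it lies flat across both prongs of the hook, 30 mm to either side of its middle; between the prongs it is free below and above. Axes as the pan's.
- pan_lip (a point): Upper edge of the tip of the pouring lip: 80 mm from the pan's axis along its x, 17.5 mm above its underside. Axes as the pan's.
- pan_well (a point): Lowest point of the dish's inside, on the pan's axis, 2 mm above its underside: the middle of the dish. Axes as the pan's.
- ball_center (a point): Centre of the loose steel ball, 16 mm in diameter, 17 g, which rolls easily; at rest in a level pan it lies within a few mm of the middle of the dish.
- stand: Heavy fixed stand: base plate, post 14 mm thick, 174 mm high, and at its top a double hook of 7 mm rod along the stand's x. Origin: on the bench at the post's axis. Level prongs at y = +-30 mm, tops at z = 165 mm, out to x = 104 mm, where the ends turn up 15 mm. The pan's grip hangs across them at x = 88 mm, lip away from the post; lift it over 15 mm to clear the ends; nothing above.
- tub: Open round plastic rinse tub, 104 mm across the rim, 82 mm high, 0.16 kg, loose. Origin: centre of its underside; its x points from its open front side (nearest the robot) to the rinse bottle behind it, z up.
- tub_mouth (a point): Centre of the tub's mouth at rim height, 82 mm above the bench; the clear opening is about 84 mm across. Axes as the tub's.
- medium: White plastic bottle with a crown cap, 42 mm across, 97 mm high, loose, standing close to one side of the tub. Origin: centre of its underside.
- glue: Bottle with a long thin nozzle, 36 mm across, 102 mm high, loose, standing close to the other side of the tub. Origin: centre of its underside.
- rinse: Tall squeeze bottle, 52 x 70 mm, 146 mm high, loose, standing close behind the tub. Origin: centre of its underside.
Not all that is in view belongs to the job. What is shaped like the glue but yellow is not meant.

How it is judged:
By the outcome, as a careful person would: the job done as asked, in the order asked, and still so for the second after the job is handed in, while the arm keeps its last pose, push and grip.
It also fails if it takes over 51 s, if anything falls off the work surface, if the arm or the gripper's body presses on something with over 40 N, if the wrist force passes 120 N, or if a joint passes its speed limit or range.

ROBOT

A 6-joint arm with a two-finger parallel gripper is mounted at the origin on a cart in front of the work surface, level with it; the furniture and walls round the work are solid. World frame = base frame: x ahead of the robot, y to its left, z up, the work surface at z = 0. Lengths are in m, angles in rad, forces in N, time in s.
With the tool pointing down it reaches from about 0.35 to 0.775 m from the base axis. Payload 5.5 kg.
Tool frame: the origin (TCP) lies at the very end of the fingers, on their centre line; the grasp point (between the pads) lies 19 mm behind it; z points along the fingers, y is the line along which they close (so a half turn about z gives the same grasp; the last joint's range is limited). The gripper opens to 85 mm and grips with 20 to 120 N. Pads are 22 mm wide; open, the fingers measure 114 mm over their backs; the gripper's body (76 mm by 85 mm) begins 54 mm behind the grasp point. The pads swing forward as they close: fully open they stand 13 mm farther back than shut.
Start: joints at [-1.271, 0.313, 0.046, 1.304, 0, 1.431], TCP at [0.245, -0.52, 0.231] pointing down, gripper open.
Joint ranges: [-2.76, 2.76], [-0.86, 1.69], [-1.03, 1.26], [-2.2, 2.34], [-1.47, 1.5], [-3.14, 3.14]. Speed limits (rad/s): [2.57, 2.57, 3.14, 3.14, 3.14, 3.14].

INTERFACE

Orientations are given as a unit quaternion [w, x, y, z].
In Python, from workcell import get_state, read_camera, hand_in gives the robot as it stands.
- The arm moves only by the tool send_rows, never from a script. Its argument "increments" is a list of rows, each an object of numbers: "dx", "dy", "dz": the shift along the world's x, y, z in units of 25 mm (1.0 is 25 mm); "roll": the turn about the world's z in units of 8 degrees (1.0 is 8 degrees); "claw": the opening, from -1 (shut) to 1 (fully open). In form: [{"dx": .., "dy": .., "dz": .., "roll": .., "claw": ..}, ...]. A call has exactly 5 rows; each row is the pose to reach, as a shift and turn from the pose commanded when the call began; what a row does not reach only later rows make up. A row lasts 1/8 s, in which the tool goes at most 62.5 mm and 10.7 degrees, less where a joint would pass 70% of its speed; a pose out of reach is approached as far as the arm can. A call with a gripper value outside its range is refused whole. The fingers move at their own pace and stop on an object; "grip_force" is the grip in N (left out, the last holds). Time passes only in rows, so rows that repeat a pose let the fingers close, or fill a call up. It gives the time, the measured TCP pose, the force, the opening and the grip force at its end, in the units of the state.
- get_state(): the state, without advancing time (a new reading comes with each control period).
- read_camera(name): name is "side" or "top"; returns a dict with "image" (384x512x3 uint8, blue, green, red), "fx", "fy", "cx", "cy" (pixels), "dist_coeffs" ([k1, k2, p1, p2, k3] as OpenCV has them; the pictures are not rectified), "world_to_cam" (4x4, takes a point from world to camera coordinates). Camera axes: x right, y up, looking along -z (the intrinsics and any distortion apply to the point x, -y, -z); pixel columns grow to the right and rows downward; lengths in m; the calibration is good to about 2 mm. A picture is of the moment at which its call begins. There is no depth.
- hand_in(): hands the job in; it is judged then, once.
The state is a dict: "clock": time; "joint_pos": joint angles; "qvel": joint speeds; "tau": joint torques, N m; "tcp_pos": TCP position; "orientation": TCP orientation; "wrist_force": force on the tool from outside, world axes, zero at the start; "ft_torque": the same for the moment, N m; "finger_gap": finger opening in m; "grip_force": force on a finger pad.
Only numpy, scipy, OpenCV 4.12 (cv2) and the standard library are available. Lean on these libraries where they do the work, as an engineer would, in place of code of your own. Each camera call takes 0.05 s, during which the arm holds its last target. There are 200 camera calls.

## Working session

There is one attempt and no reset: what is moved stays moved. The work goes in short steps, Python scripts to look and compute and a tool call to move; the robot and the scene stay as the last step left them, time stands still between calls to the robot, and variables do not carry over. Pictures are saved under pics/ and viewed, at most 10 in all, crops included, and the job is handed in when it is done.

Besides the shell and the picture viewer there is one more tool, called after "Call:" as name([rows], argument=value, ...), one row to a line, values as JSON. send_rows: Moves the arm, as the interface text tells. Its arguments: {"type":"object","properties":{"increments":{"type":"array","items":{"type":"object","properties":{"dx":{"type":"number"},"dy":{"type":"number"},"dz":{"type":"number"},"roll":{"type":"number"},"claw":{"type":"number"}}}},"grip_force":{"type":"number"}},"required":["increments"]}

```bash
mkdir -p pics; ls; cat > h.py <<'E'
import numpy as np, cv2
from workcell import get_state, read_camera, hand_in
def cam(n):
    c=read_camera(n); c['K']=np.array([[c['fx'],0,c['cx']],[0,c['fy'],c['cy']],[0,0,1]]); c['d']=np.array(c['dist_coeffs'],float); c['T']=np.array(c['world_to_cam']); return c
def ray(c,uv):
    p=cv2.undistortPoints(np.array(uv,float).reshape(-1,1,2),c['K'],c['d']).reshape(-1,2)
    d=np.c_[p[:,0],-p[:,1],-np.ones(len(p))]@c['T'][:3,:3]
    o=-c['T'][:3,:3].T@c['T'][:3,3]; return o,d
def onz(c,uv,z):
    o,d=ray(c,uv); return o+d*((z-o[2])/d[:,2])[:,None]
def proj(c,P):
    P=np.atleast_2d(P); q=P@c['T'][:3,:3].T+c['T'][:3,3]
    q=q*[1,-1,-1]; return cv2.projectPoints(q,np.zeros(3),np.zeros(3),c['K'],c['d'])[0].reshape(-1,2)
def tri(c1,uv1,c2,uv2):
    o1,d1=ray(c1,uv1);o2,d2=ray(c2,uv2);d1=d1[0];d2=d2[0]
    s=np.linalg.lstsq(np.c_[d1,-d2],o2-o1,rcond=None)[0]
    a=o1+s[0]*d1;b=o2+s[1]*d2; return (a+b)/2,np.linalg.norm(a-b)
E
python3 - <<'E'
from h import *
for n in('top','side'):
    c=cam(n); cv2.imwrite(f'pics/{n}0.png',cv2.resize(c['image'],(800,600),interpolation=cv2.INTER_CUBIC)); cv2.imwrite(f'{n}0raw.png',c['image'])
    print(n,c['fx'],c['dist_coeffs'],ray(c,[[256,192]]))
s=get_state();print(s)
E
```

```text
pics
top 355.6659715322286 [0.01268355 0.         0.         0.         0.        ] (array([0.51574332, 0.19882138, 0.9896775 ]), array([[ 7.32932808e-02,  7.20937094e-04, -9.97433777e-01]]))
side 363.37846279504095 [0.02525562 0.         0.         0.         0.        ] (array([0.53878771, 0.87516069, 0.63471729]), array([[ 0.02558676, -0.79847191, -0.60182978]]))
{'clock': 0.1, 'joint_pos': array([-1.27058060e+00,  3.13949858e-01,  4.50940316e-02,  1.30360091e+00,
        3.83836983e-05,  1.43119724e+00]), 'qvel': array([ 0.00261789, -0.00098029,  0.00225018,  0.00105923, -0.00174988,
       -0.00034944]), 'tau': array([ 1.90724313e-03, -4.81726456e+01,  2.99243295e+01,  1.28020754e-02,
       -1.92504922e-04, -4.04995333e-06]), 'tcp_pos': array([ 0.2446858 , -0.51983929,  0.23048466]), 'orientation': array([-8.29067781e-04,  9.75917319e-01,  2.18139168e-01, -4.74706475e-05]), 'wrist_force': array([ 0.3061781 , -0.01794155, -0.25930653]), 'ft_torque': array([ 0.01132457, -0.01238788,  0.04837567]), 'grip_force': 0.0, 'finger_gap': 0.0853944749865737}
```

View pics/top0.png

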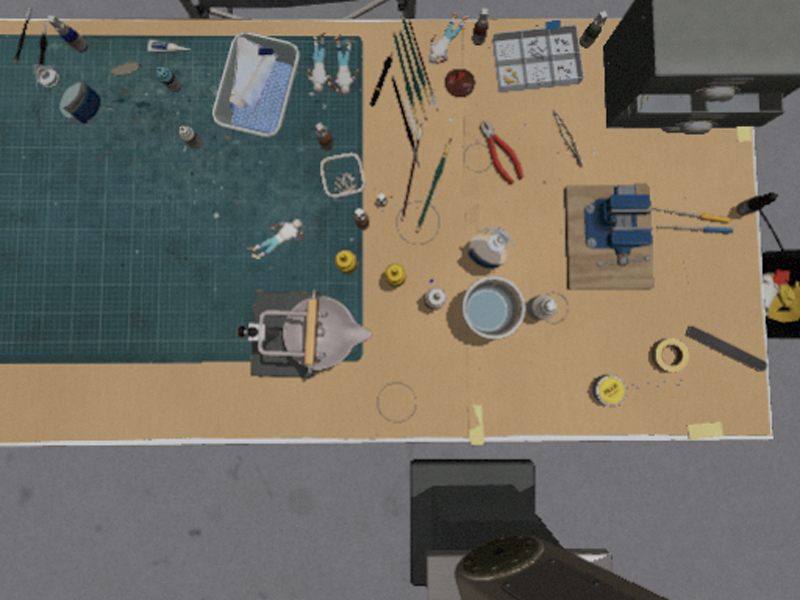

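View pics/side0.png

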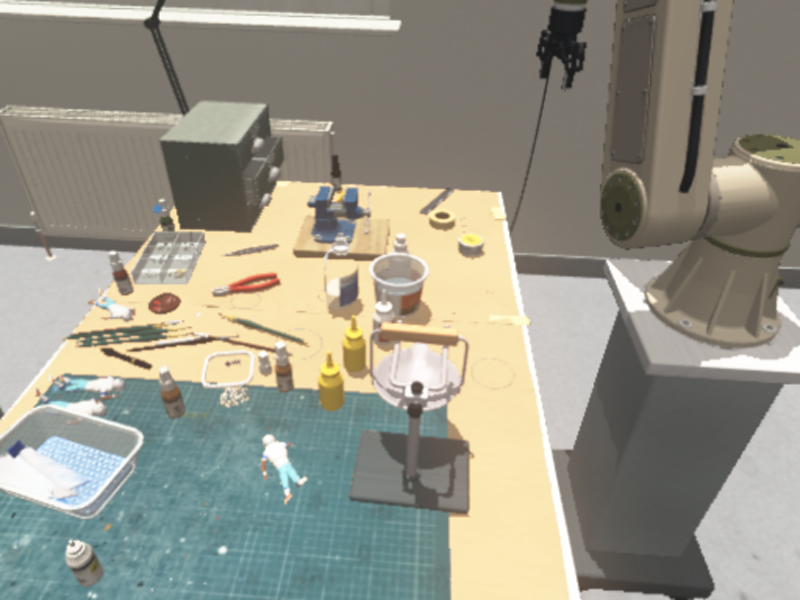

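Top view (800×600): pan hanging at (312,333), lip to the right (−y); tub at (492,308), rinse bottle behind it at (488,245), white bottles at (435,298) and (543,306). In the side view the orange grip runs from (380,333) to (458,338) and the tub sits at (398,285).

```bash
python3 - <<'E'
from h import *
t=cam('top');s=cam('side');k=.64
# grip
def mask(c,box):
    x0,y0,x1,y1=[int(v*k) for v in box]; hsv=cv2.cvtColor(c['image'],cv2.COLOR_BGR2HSV)
    m=cv2.inRange(hsv,(8,90,90),(25,255,255)); z=np.zeros_like(m); z[y0:y1,x0:x1]=m[y0:y1,x0:x1]
    n,l,st,ce=cv2.connectedComponentsWithStats(z); i=1+np.argmax(st[1:,4]); return (l==i).astype(np.uint8),ce[i],st[i]
m,ce,st=mask(t,(295,288,330,375)); r=cv2.minAreaRect(cv2.findNonZero(m)); print('top grip',ce,st,r)
P=onz(t,cv2.boxPoints(r),.185);print(P, P.mean(0))
m2,ce2,st2=mask(s,(370,318,470,350)); print('side grip',ce2,st2); print('tri',tri(t,ce,s,ce2))
print('proj grip', proj(s,onz(t,ce,.185)))
# post top
print('post top?',onz(t,[[251*k,332*k]],.174))
# tub rim: bright ring; ellipse-fit
g=cv2.cvtColor(t['image'],cv2.COLOR_BGR2HSV)
def blob(c,cen,rad,lo,hi):
    z=cv2.inRange(cv2.cvtColor(c['image'],cv2.COLOR_BGR2HSV),lo,hi); w=np.zeros_like(z); cv2.circle(w,[int(v*k) for v in cen],int(rad*k),255,-1); return z&w
b=blob(t,(492,308),38,(0,0,0),(179,70,255))
cs=max(cv2.findContours(b,cv2.RETR_EXTERNAL,cv2.CHAIN_APPROX_NONE)[0],key=cv2.contourArea)
e=cv2.fitEllipse(cs);c0=cv2.minEnclosingCircle(cs);print('tub',e,c0,onz(t,[e[0]],.082),onz(t,[c0[0]],.082))
x,y=int(390*k),int(210*k)
crop=t['image'][y:int(400*k),x:int(590*k)]
cv2.imwrite('pics/crop.png',cv2.resize(crop,(798,758*798//800 if 0 else 598),interpolation=cv2.INTER_CUBIC)); print(crop.shape,x,y)
for nm,p,z in (('medium?',(435,298),.09),('glue?',(543,306),.07),('rinse',(488,248),.1)): print(nm,onz(t,[[p[0]*k,p[1]*k]],z))
E
```

```text
top grip [198.60377358 211.96981132] [195 191   9  42 265] ((198.6999969482422, 211.60000610351562), (6.5181450843811035, 41.16413879394531), 3.3664605617523193)
[[0.48600987 0.33842614 0.185     ]
 [0.57836608 0.3337409  0.185     ]
 [0.57739749 0.31903566 0.185     ]
 [0.4850355  0.32386781 0.185     ]] [0.53170224 0.32876763 0.185     ]
side grip [267.71657754 215.21657754] [243 207  50  15 374]
tri (array([0.53120366, 0.33147086, 0.1696629 ]), np.float64(0.0005603633589691307))
proj grip [[268.58345643 208.41238796]]
post top? [[0.53034639 0.4170839  0.174     ]]
tub ((315.7955627441406, 196.44236755371094), (39.626766204833984, 40.77033233642578), 101.94957733154297) ((316.5561828613281, 196.1629180908203), 21.460248947143555) [[0.57001213 0.04652226 0.082     ]] [[0.57071523 0.04455861 0.082     ]]
(122, 128, 3) 249 134
medium? [[0.58472746 0.14259604 0.09      ]]
glue? [[ 0.57173849 -0.0379043   0.07      ]]
rinse [[0.66461058 0.05637699 0.1       ]]
```

View pics/crop.png

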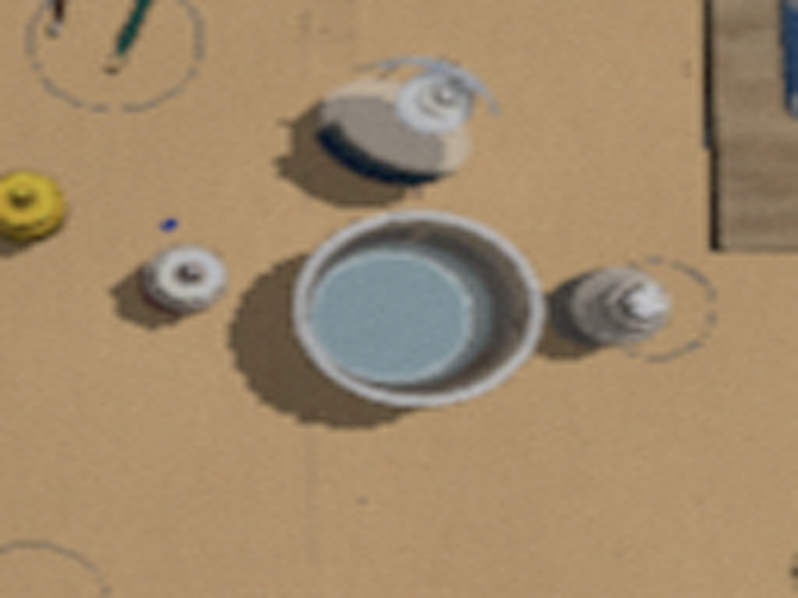

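The crop shows the rim ellipse centred at (420,309), medium at (185,280), glue at (625,305) and the rinse cap at (435,100). Next: pin down the directions.

```bash
python3 - <<'E'
from h import *
t=cam('top');s=cam('side');k=.64
cr=lambda x,y:[[249+x/6.234,134+y/4.902]]
tub=onz(t,cr(419.5,309),.082)[0];print('tub',tub)
for n,x,y,z in(('rinse cap',433,100,.125),('med',187,276,.095),('glue tip',645,298,.095)):
    p=onz(t,cr(x,y),z)[0];d=p-tub;print(n,p,np.hypot(*d[:2]),np.degrees(np.arctan2(d[1],d[0])))
sp=proj(s,[[0.57,.045,.082],[.57,.045,0]])/k;print('tub in side(800)',sp)
hsv=cv2.cvtColor(t['image'],cv2.COLOR_BGR2HSV);m=cv2.inRange(hsv,(8,90,90),(25,255,255))
rows=range(194,230);c=[[np.average(np.arange(190,208),weights=m[r,190:208]/255+1e-9),r] for r in rows]
P=onz(t,c,.185);a=np.polyfit(P[:,0],P[:,1],1);print('grip line',a,np.degrees(np.arctan(a[0])),np.polyval(a,.5315))
print('lip',onz(t,[[371*k,334*k]],.0945))
cv2.imwrite('pics/c2.png',np.hstack([cv2.resize(t['image'][180:246,150:244],(400,281),interpolation=cv2.INTER_CUBIC),cv2.resize(s['image'][140:220,195:295],(400,281),interpolation=cv2.INTER_CUBIC)]))
E
```

```text
tub [0.56848348 0.0452816  0.082     ]
rinse cap [0.67108329 0.04504048 0.125     ] 0.10260009273994822 -0.13465004867507574
med [0.58538834 0.14138869 0.095     ] 0.09758251176865944 80.02394519513622
glue tip [ 0.57278384 -0.04404129  0.095     ] 0.08942635268124301 -87.24367684689261
tub in side(800) [[398.66219712 266.64291054]
 [397.34944348 303.75785481]]
grip line [-0.04777185  0.3543237 ] -2.7350463033605905 0.3289329560847773
lip [[0.52710351 0.24638474 0.0945    ]]
```

View pics/c2.png

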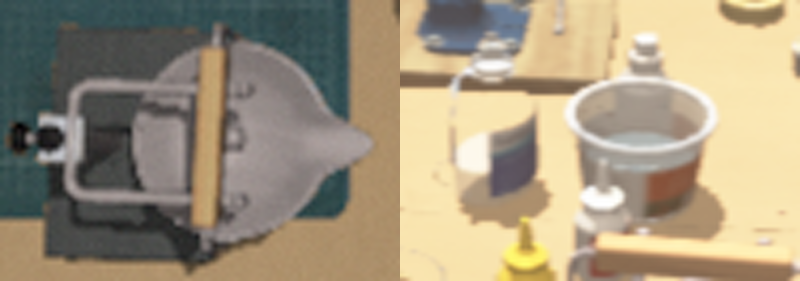

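Call:
send_rows([
  {"dx": 0.5,"dy": 1,"dz": 0.8,"roll": 1.2,"claw": 0.2},
  {"dx": 1,"dy": 3,"dz": 1.6,"roll": 2.4,"claw": 0.2},
  {"dx": 2,"dy": 5,"dz": 2,"roll": 3.6,"claw": 0.2},
  {"dx": 3,"dy": 7,"dz": 2,"roll": 4.8,"claw": 0.2},
  {"dx": 4,"dy": 9,"dz": 2,"roll": 6,"claw": 0.2},
])

```text
clock: 0.92
tcp_pos: [0.3453, -0.2939, 0.2816]
orientation: [0.001, 0.801, 0.598, 0.0]
wrist_force: [0.2, -0.6, 1.1]
finger_gap: 0.0512
grip_force: 0.0
```

The crop confirms the pan with its lip to −y, the grip bar centred at (208,135) in the crop, and the nozzle bottle on the +y side of the tub. The grip axis is −2.7° from world x, so I'm moving over it.

Call:
send_rows([
  {"dx": 0.8,"dy": 2.2,"dz": 0,"roll": 1.3,"claw": 0.2},
  {"dx": 1.6,"dy": 4.4,"dz": 0,"roll": 2.6,"claw": 0.2},
  {"dx": 2.4,"dy": 6.6,"dz": 0,"roll": 3.9,"claw": 0.2},
  {"dx": 3.2,"dy": 8.8,"dz": 0,"roll": 5.2,"claw": 0.2},
  {"dx": 4,"dy": 11,"dz": 0,"roll": 6.5,"claw": 0.2},
])

```text
clock: 1.55
tcp_pos: [0.4452, -0.0185, 0.2816]
orientation: [0.001, 0.458, 0.889, 0.0]
wrist_force: [0.8, -0.9, 0.2]
finger_gap: 0.0516
grip_force: 0.0
```

Call:
send_rows([
  {"dx": 0.8,"dy": 2.2,"dz": 0,"roll": 1.3,"claw": 0.2},
  {"dx": 1.6,"dy": 4.4,"dz": 0,"roll": 2.6,"claw": 0.2},
  {"dx": 2.4,"dy": 6.6,"dz": 0,"roll": 3.9,"claw": 0.2},
  {"dx": 3,"dy": 8.8,"dz": 0,"roll": 5.2,"claw": 0.2},
  {"dx": 3.4,"dy": 11,"dz": 0,"roll": 6.5,"claw": 0.2},
])

```text
clock: 2.17
tcp_pos: [0.5303, 0.2566, 0.2811]
orientation: [0.0, 0.021, 1.0, 0.0]
wrist_force: [1.9, -1.5, 0.6]
finger_gap: 0.0513
grip_force: 0.0
```

Call:
send_rows([
  {"dx": 0,"dy": 1,"dz": 0,"roll": 0,"claw": 0.2},
  {"dx": 0,"dy": 2,"dz": 0,"roll": 0,"claw": 0.2},
  {"dx": 0,"dy": 3,"dz": 0,"roll": 0,"claw": 0.2},
  {"dx": 0,"dy": 3,"dz": 0,"roll": 0,"claw": 0.2},
  {"dx": 0,"dy": 3,"dz": 0,"roll": 0,"claw": 0.2},
])

```text
clock: 2.8
tcp_pos: [0.5297, 0.3293, 0.2811]
orientation: [-0.0, 0.024, 1.0, -0.0]
wrist_force: [0.8, 0.9, 0.1]
finger_gap: 0.0511
grip_force: 0.0
```

```bash
python3 - <<'E'
from h import *
s=get_state();q=s['orientation'];print(s['tcp_pos'],s['clock'],np.degrees(2*np.arctan2(q[2],q[1])),s['joint_pos'],q)
t=np.array([.5315,.329,.156]);print('units',(t-s['tcp_pos'])/.025)
E
```

```text
[0.52971142 0.32928193 0.28114927] 2.8 177.20162366840796 [ 4.27673999e-01  4.08003086e-01  3.03814194e-01  1.46710089e+00
 -2.53876175e-04  4.76514943e-01] [-1.66488100e-04  2.44180123e-02  9.99701797e-01 -2.21968793e-04]
units [ 0.07154318 -0.01127711 -5.00597097]
```

Call:
send_rows([
  {"dx": 0.07,"dy": 0,"dz": -1,"roll": 0,"claw": 0.2},
  {"dx": 0.07,"dy": 0,"dz": -2.2,"roll": 0,"claw": 0.2},
  {"dx": 0.07,"dy": 0,"dz": -3.4,"roll": 0,"claw": 0.2},
  {"dx": 0.07,"dy": 0,"dz": -4.4,"roll": 0,"claw": 0.2},
  {"dx": 0.07,"dy": 0,"dz": -5,"roll": 0,"claw": 0.2},
])

```text
clock: 3.42
tcp_pos: [0.5311, 0.3283, 0.1551]
orientation: [-0.001, 0.025, 1.0, -0.0]
wrist_force: [-0.5, -0.6, -0.0]
finger_gap: 0.0515
grip_force: 0.0
```

Call:
send_rows([
  {"dx": 0,"dy": 0,"dz": 0,"roll": 0,"claw": 0},
  {"dx": 0,"dy": 0,"dz": 0,"roll": 0,"claw": -0.15},
  {"dx": 0,"dy": 0,"dz": 0,"roll": 0,"claw": -0.3},
  {"dx": 0,"dy": 0,"dz": 0,"roll": 0,"claw": -0.4},
  {"dx": 0,"dy": 0,"dz": 0,"roll": 0,"claw": -0.5},
], grip_force=50)

```text
clock: 4.05
tcp_pos: [0.5317, 0.3298, 0.1567]
orientation: [0.0, 0.024, 1.0, 0.0]
wrist_force: [0.1, 0.4, -0.1]
finger_gap: 0.0211
grip_force: 0.0
```

```bash
python3 - <<'E'
from h import *
t=cam('top');s=cam('side');g=get_state();print(g['tcp_pos'],g['finger_gap'],g['wrist_force'])
cv2.imwrite('pics/c3.png',np.hstack([cv2.resize(t['image'][165:260,140:245],(400,362),interpolation=cv2.INTER_CUBIC),cv2.resize(s['image'][165:290,210:325],(400,435),interpolation=cv2.INTER_CUBIC)[:362]]))
E
```

```text
[0.53155952 0.32973408 0.15643508] 0.02137656118964146 [-1.22683733  0.6009703   0.43974584]
```

View pics/c3.png

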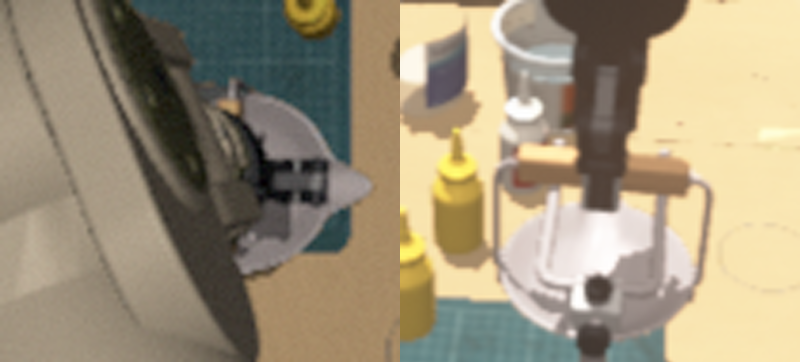

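The fingers straddle the grip at its middle, between the prongs: finger at (602,150) in the right half, bar from (515,165) to (690,178). Closing now.

Call:
send_rows([
  {"dx": 0,"dy": 0,"dz": 0,"roll": 0,"claw": -0.6},
  {"dx": 0,"dy": 0,"dz": 0,"roll": 0,"claw": -0.7},
  {"dx": 0,"dy": 0,"dz": 0,"roll": 0,"claw": -0.85},
  {"dx": 0,"dy": 0,"dz": 0,"roll": 0,"claw": -1},
  {"dx": 0,"dy": 0,"dz": 0,"roll": 0,"claw": -1},
], grip_force=60)

```text
clock: 4.78
tcp_pos: [0.5317, 0.33, 0.1566]
orientation: [0.0, 0.024, 1.0, 0.0]
wrist_force: [-0.1, 1.9, 2.7]
finger_gap: 0.013
grip_force: 58.6
```

Call:
send_rows([
  {"dx": 0,"dy": 0,"dz": 0.05,"roll": 0,"claw": -1},
  {"dx": 0,"dy": 0,"dz": 0.15,"roll": 0,"claw": -1},
  {"dx": 0,"dy": 0,"dz": 0.25,"roll": 0,"claw": -1},
  {"dx": 0,"dy": 0,"dz": 0.4,"roll": 0,"claw": -1},
  {"dx": 0,"dy": 0,"dz": 0.55,"roll": 0,"claw": -1},
])

```text
clock: 5.4
tcp_pos: [0.5316, 0.3296, 0.1703]
orientation: [0.0, 0.025, 1.0, 0.0]
wrist_force: [-1.2, 0.8, -1.6]
finger_gap: 0.0129
grip_force: 58.4
```

Call:
send_rows([
  {"dx": 0,"dy": 0,"dz": 0.2,"roll": 0,"claw": -1},
  {"dx": 0,"dy": 0,"dz": 0.5,"roll": 0,"claw": -1},
  {"dx": 0,"dy": 0,"dz": 0.8,"roll": 0,"claw": -1},
  {"dx": 0,"dy": 0,"dz": 1.1,"roll": 0,"claw": -1},
  {"dx": 0,"dy": 0,"dz": 1.35,"roll": 0,"claw": -1},
])

```text
clock: 6.02
tcp_pos: [0.5317, 0.3297, 0.2046]
orientation: [0.0, 0.024, 1.0, 0.0]
wrist_force: [0.1, -0.1, -2.2]
finger_gap: 0.0134
grip_force: 58.4
```

Call:
send_rows([
  {"dx": 0,"dy": 0,"dz": 0.25,"roll": 0,"claw": -1},
  {"dx": 0,"dy": 0,"dz": 0.45,"roll": 0,"claw": -1},
  {"dx": 0,"dy": 0,"dz": 0.6,"roll": 0,"claw": -1},
  {"dx": 0,"dy": 0,"dz": 0.65,"roll": 0,"claw": -1},
  {"dx": 0,"dy": 0,"dz": 0.65,"roll": 0,"claw": -1},
])

```text
clock: 6.65
tcp_pos: [0.5311, 0.3301, 0.216]
orientation: [-0.002, 0.024, 1.0, -0.001]
wrist_force: [4.4, 5.9, -21.1]
finger_gap: 0.013
grip_force: 59.3
```

```bash
python3 - <<'E'
from h import *
t=cam('top');s=cam('side');g=get_state();print(g['tcp_pos'],g['finger_gap'],g['wrist_force'],g['ft_torque'],g['grip_force'])
cv2.imwrite('pics/c4.png',np.hstack([cv2.resize(t['image'][165:260,140:245],(400,362),interpolation=cv2.INTER_CUBIC),cv2.resize(s['image'][145:270,210:325],(400,435),interpolation=cv2.INTER_CUBIC)[:362]]))
E
```

```text
[0.53113262 0.3301248  0.21599467] 0.013054670602514444 [  3.99527951   5.55104001 -20.3918904 ] [ 0.70093078 -1.15283189 -0.23673541] 59.319437742233276
```

View pics/c4.png

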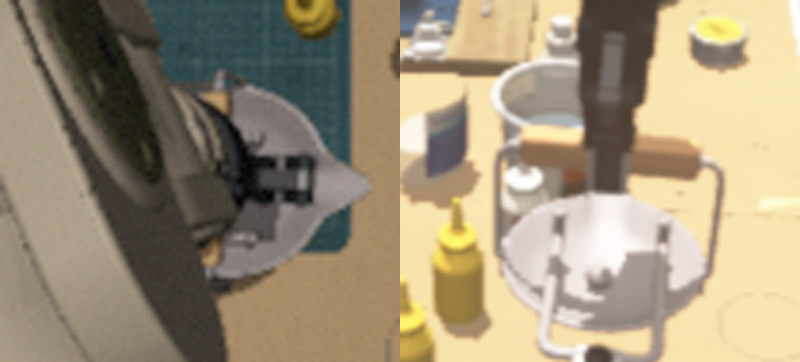

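The ball is in the dish at (598,278), but the −21 N shows I lifted too far: the dish rim is touching the prongs from below. I'll lower to about 27 mm of lift.

Call:
send_rows([
  {"dz": -0.2,"claw": -1},
  {"dz": -0.5,"claw": -1},
  {"dz": -0.85,"claw": -1},
  {"dz": -1.1,"claw": -1},
  {"dz": -1.25,"claw": -1},
])

```text
schema error: expected keys dx, dy, dz, roll, claw
```

Call:
send_rows([
  {"dz": -0.05,"claw": -1},
  {"dz": -0.05,"claw": -1},
  {"dz": -0.05,"claw": -1},
  {"dz": -0.05,"claw": -1},
  {"dz": -0.05,"claw": -1},
])

```text
schema error: expected keys dx, dy, dz, roll, claw
```

```bash
python3 - <<'E'
from h import *
s=cam('side');g=get_state();print(g['tcp_pos'],g['orientation'],g['finger_gap'],g['wrist_force'],g['ft_torque'],g['grip_force'])
cv2.imwrite('pics/c5.png',cv2.resize(s['image'][150:275,210:325],(552,600),interpolation=cv2.INTER_CUBIC))
P=np.array([.5316,.3297,.183+.019]);
y=np.radians(-92.7);ux=np.array([np.cos(y),np.sin(y),0]);uy=np.array([-np.sin(y),np.cos(y),0])
f=lambda p:(proj(s,p)-[210,150])*4.8
for n,p in(('barends',[P+uy*.048,P-uy*.048]),('lip',[P+ux*.08-[0,0,.0805]]),('rim back',[P-ux*.055-[0,0,.079]]),('rim +-y',[P+uy*.055-[0,0,.079],P-uy*.055-[0,0,.079]]),('ball',[P-[0,0,.088]])): print(n,f(p).round(0).tolist())
E
```

```text
[0.53111131 0.3301119  0.21595969] [-2.16500368e-03  2.43033217e-02  9.99702135e-01 -5.50343098e-04] 0.01290850330871073 [  4.9566316    6.71589682 -20.39315985] [ 0.75558271 -1.15379358 -0.17645994] 59.32124197483063
barends [[161.0, 238.0], [402.0, 259.0]]
lip [[285.0, 278.0]]
rim back [[261.0, 488.0]]
rim +-y [[143.0, 381.0], [401.0, 406.0]]
ball [[270.0, 409.0]]
```

View pics/c5.png

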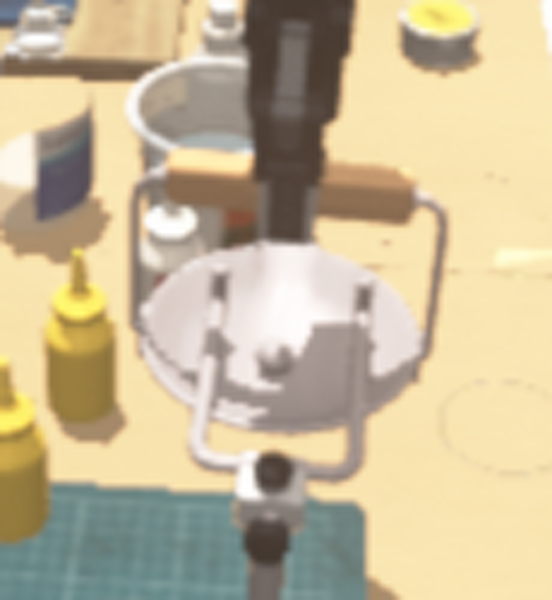

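This is the same pose as before: the moves were refused because every key is required, so I'm resending them. The ball shows at (273,357), still near the middle.

Call:
send_rows([
  {"dx": 0,"dy": 0,"dz": -0.2,"roll": 0,"claw": -1},
  {"dx": 0,"dy": 0,"dz": -0.5,"roll": 0,"claw": -1},
  {"dx": 0,"dy": 0,"dz": -0.85,"roll": 0,"claw": -1},
  {"dx": 0,"dy": 0,"dz": -1.1,"roll": 0,"claw": -1},
  {"dx": 0,"dy": 0,"dz": -1.25,"roll": 0,"claw": -1},
])

```text
clock: 7.42
tcp_pos: [0.5314, 0.3295, 0.1885]
orientation: [-0.0, 0.024, 1.0, -0.0]
wrist_force: [-0.0, 0.1, -2.7]
finger_gap: 0.0131
grip_force: 62.0
```

Call:
send_rows([
  {"dx": 0,"dy": 0,"dz": -0.05,"roll": 0,"claw": -1},
  {"dx": 0,"dy": 0,"dz": -0.05,"roll": 0,"claw": -1},
  {"dx": 0,"dy": 0,"dz": -0.05,"roll": 0,"claw": -1},
  {"dx": 0,"dy": 0,"dz": -0.05,"roll": 0,"claw": -1},
  {"dx": 0,"dy": 0,"dz": -0.05,"roll": 0,"claw": -1},
])

```text
clock: 8.05
tcp_pos: [0.5317, 0.3297, 0.1877]
orientation: [0.0, 0.024, 1.0, 0.0]
wrist_force: [0.7, -0.4, -1.5]
finger_gap: 0.0131
grip_force: 62.0
```

```bash
python3 - <<'E'
from h import *
s=cam('side');g=get_state();print(g['tcp_pos'],g['orientation'],g['finger_gap'],g['wrist_force'],g['ft_torque'],g['grip_force'])
cv2.imwrite('pics/c6.png',cv2.resize(s['image'][150:275,210:325],(552,600),interpolation=cv2.INTER_CUBIC))
P=np.array([.5316,.3297,g['tcp_pos'][2]+.019]);
y=np.radians(-92.7);ux=np.array([np.cos(y),np.sin(y),0]);uy=np.array([-np.sin(y),np.cos(y),0])
f=lambda p:(proj(s,p)-[210,150])*4.8
for n,p in(('barends',[P+uy*.048,P-uy*.048]),('rim back',[P-ux*.055-[0,0,.079]]),('rim +-y',[P+uy*.055-[0,0,.079],P-uy*.055-[0,0,.079]]),('ball',[P-[0,0,.088]])): print(n,f(p).round(0).tolist())
E
```

```text
[0.53159662 0.32969424 0.18762925] [4.45551720e-05 2.44289291e-02 9.99701565e-01 7.41837159e-05] 0.012878628467997087 [-0.12701769  0.74401488 -2.20125499] [-0.0139554   0.05526492  0.00591081] 61.99562072753906
barends [[162.0, 229.0], [403.0, 250.0]]
rim back [[261.0, 480.0]]
rim +-y [[143.0, 373.0], [402.0, 398.0]]
ball [[271.0, 401.0]]
```

View pics/c6.png

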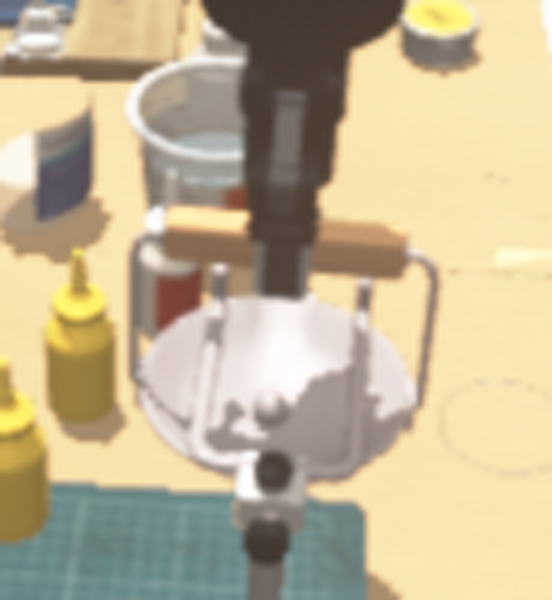

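The pan is free, level and unslipped: bar ends at (165,233) and (405,255) against predicted (162,229) and (403,250), ball at (267,405) against (271,401). Now I'll carry it out smoothly.

Call:
send_rows([
  {"dx": 0,"dy": -0.05,"dz": 0,"roll": 0,"claw": -1},
  {"dx": -0.01,"dy": -0.15,"dz": 0,"roll": 0,"claw": -1},
  {"dx": -0.015,"dy": -0.3,"dz": 0,"roll": 0,"claw": -1},
  {"dx": -0.025,"dy": -0.5,"dz": 0,"roll": 0,"claw": -1},
  {"dx": -0.035,"dy": -0.75,"dz": 0,"roll": 0,"claw": -1},
])

```text
clock: 8.72
tcp_pos: [0.5307, 0.3105, 0.1876]
orientation: [-0.0, 0.024, 1.0, 0.0]
wrist_force: [-0.4, 0.2, -1.5]
finger_gap: 0.013
grip_force: 62.0
```

Call:
send_rows([
  {"dx": -0.015,"dy": -0.3,"dz": 0,"roll": 0,"claw": -1},
  {"dx": -0.03,"dy": -0.6,"dz": 0,"roll": 0,"claw": -1},
  {"dx": -0.045,"dy": -0.9,"dz": 0,"roll": 0,"claw": -1},
  {"dx": -0.06,"dy": -1.2,"dz": 0,"roll": 0,"claw": -1},
  {"dx": -0.075,"dy": -1.5,"dz": 0,"roll": 0,"claw": -1},
])

```text
clock: 9.35
tcp_pos: [0.5288, 0.2729, 0.1876]
orientation: [0.0, 0.024, 1.0, 0.0]
wrist_force: [-0.1, 0.7, -1.0]
finger_gap: 0.0132
grip_force: 62.0
```

Call:
send_rows([
  {"dx": -0.015,"dy": -0.32,"dz": 0,"roll": 0,"claw": -1},
  {"dx": -0.03,"dy": -0.64,"dz": 0,"roll": 0,"claw": -1},
  {"dx": -0.045,"dy": -0.96,"dz": 0,"roll": 0,"claw": -1},
  {"dx": -0.06,"dy": -1.28,"dz": 0,"roll": 0,"claw": -1},
  {"dx": -0.075,"dy": -1.6,"dz": 0,"roll": 0,"claw": -1},
])

```text
clock: 9.98
tcp_pos: [0.5269, 0.2329, 0.1876]
orientation: [0.0, 0.024, 1.0, 0.0]
wrist_force: [0.3, 0.0, -2.5]
finger_gap: 0.0132
grip_force: 62.0
```

Call:
send_rows([
  {"dx": -0.06,"dy": -0.32,"dz": 0,"roll": 0.2,"claw": -1},
  {"dx": -0.17,"dy": -0.64,"dz": 0,"roll": 0.6,"claw": -1},
  {"dx": -0.32,"dy": -0.96,"dz": 0,"roll": 1.2,"claw": -1},
  {"dx": -0.5,"dy": -1.28,"dz": 0,"roll": 1.8,"claw": -1},
  {"dx": -0.7,"dy": -1.6,"dz": 0,"roll": 2.5,"claw": -1},
])

```text
clock: 10.6
tcp_pos: [0.5093, 0.1929, 0.1876]
orientation: [0.0, -0.151, 0.989, 0.0]
wrist_force: [-0.4, 0.9, -1.9]
finger_gap: 0.013
grip_force: 62.0
```

Call:
send_rows([
  {"dx": -0.18,"dy": -0.32,"dz": 0,"roll": 0.65,"claw": -1},
  {"dx": -0.36,"dy": -0.64,"dz": 0,"roll": 1.3,"claw": -1},
  {"dx": -0.54,"dy": -0.96,"dz": 0,"roll": 1.95,"claw": -1},
  {"dx": -0.72,"dy": -1.28,"dz": 0,"roll": 2.6,"claw": -1},
  {"dx": -0.9,"dy": -1.6,"dz": 0,"roll": 3.2,"claw": -1},
])

```text
clock: 11.22
tcp_pos: [0.4868, 0.1529, 0.1877]
orientation: [0.0, -0.366, 0.931, 0.0]
wrist_force: [0.3, -0.4, -1.8]
finger_gap: 0.0126
grip_force: 62.0
```

Call:
send_rows([
  {"dx": -0.18,"dy": -0.32,"dz": 0,"roll": 0.65,"claw": -1},
  {"dx": -0.34,"dy": -0.64,"dz": 0,"roll": 1.3,"claw": -1},
  {"dx": -0.48,"dy": -0.96,"dz": 0,"roll": 1.95,"claw": -1},
  {"dx": -0.6,"dy": -1.28,"dz": 0,"roll": 2.6,"claw": -1},
  {"dx": -0.7,"dy": -1.6,"dz": 0,"roll": 3.2,"claw": -1},
])

```text
clock: 11.85
tcp_pos: [0.4693, 0.113, 0.1877]
orientation: [0.0, -0.563, 0.826, -0.0]
wrist_force: [-0.0, 0.2, -2.2]
finger_gap: 0.0131
grip_force: 62.0
```

Call:
send_rows([
  {"dx": -0.07,"dy": -0.34,"dz": 0,"roll": 0.55,"claw": -1},
  {"dx": -0.11,"dy": -0.68,"dz": 0,"roll": 1.05,"claw": -1},
  {"dx": -0.13,"dy": -1.02,"dz": 0,"roll": 1.5,"claw": -1},
  {"dx": -0.14,"dy": -1.35,"dz": 0,"roll": 1.9,"claw": -1},
  {"dx": -0.14,"dy": -1.65,"dz": 0,"roll": 2.2,"claw": -1},
])

```text
clock: 12.48
tcp_pos: [0.4658, 0.0717, 0.1877]
orientation: [0.0, -0.683, 0.731, -0.0]
wrist_force: [0.8, -0.3, -2.1]
finger_gap: 0.0131
grip_force: 62.0
```

Call:
send_rows([
  {"dx": 0,"dy": -0.28,"dz": 0,"roll": 0.25,"claw": -1},
  {"dx": 0,"dy": -0.54,"dz": 0,"roll": 0.45,"claw": -1},
  {"dx": 0,"dy": -0.76,"dz": 0,"roll": 0.58,"claw": -1},
  {"dx": 0,"dy": -0.94,"dz": 0,"roll": 0.64,"claw": -1},
  {"dx": 0,"dy": -1.07,"dz": 0,"roll": 0.65,"claw": -1},
])

```text
clock: 13.1
tcp_pos: [0.4659, 0.0452, 0.1876]
orientation: [-0.0, 0.714, -0.7, -0.0]
wrist_force: [0.5, -0.4, -2.0]
finger_gap: 0.0129
grip_force: 62.0
```

Call:
send_rows([
  {"dx": 0,"dy": -0.04,"dz": 0,"roll": 0,"claw": -1},
  {"dx": 0,"dy": -0.06,"dz": 0,"roll": 0,"claw": -1},
  {"dx": 0,"dy": -0.06,"dz": 0,"roll": 0,"claw": -1},
  {"dx": 0,"dy": -0.06,"dz": 0,"roll": 0,"claw": -1},
  {"dx": 0,"dy": -0.06,"dz": 0,"roll": 0,"claw": -1},
])

```text
clock: 13.72
tcp_pos: [0.4659, 0.044, 0.1876]
orientation: [0.0, 0.715, -0.7, -0.0]
wrist_force: [0.2, -0.1, -1.5]
finger_gap: 0.0127
grip_force: 62.0
```

```bash
cat > chk.py <<'E'
from h import *
import sys
t=cam('top');s=cam('side');g=get_state();q=g['orientation'];yaw=2*np.arctan2(q[2],q[1])-3*np.pi/2
print(g['clock'],g['tcp_pos'],q,np.degrees(yaw),g['finger_gap'],g['wrist_force'],g['grip_force'])
P=g['tcp_pos']+[0,0,.019]
ux=np.array([np.cos(yaw),np.sin(yaw),0]);uy=np.array([-np.sin(yaw),np.cos(yaw),0])
b=P-[0,0,.098];print('under z',b[2],'lip',b+ux*.08+[0,0,.0175])
ts=(t['image'][150:246,250:378],400/128.,(250,150)); ss=(s['image'][120:270,210:345],600/150.,(210,120))
a=cv2.resize(ts[0],(400,300),interpolation=cv2.INTER_CUBIC); c=cv2.resize(ss[0],(540,600),interpolation=cv2.INTER_CUBIC)
cv2.imwrite(sys.argv[1],np.hstack([np.vstack([a,np.zeros((300,400,3),np.uint8)])[:, :],c[:,:400]]))
for n,p in(('bar',[P+uy*.048,P-uy*.048]),('lip',[b+ux*.08+[0,0,.0175]]),('ball',[b+[0,0,.010]]),('rim+-y,-x',[b+uy*.055+[0,0,.019],b-uy*.055+[0,0,.019],b-ux*.055+[0,0,.019]])):
    print(n,'top',((proj(t,p)-ts[2])*ts[1]).round().tolist(),'side',((proj(s,p)-ss[2])*ss[1]+[400,0]).round().tolist())
E
python3 chk.py pics/c7.png
```

```text
13.825 [0.46594128 0.04399123 0.18757761] [ 1.79503257e-05  7.14503490e-01 -6.99631875e-01 -4.38319055e-05] -358.79495353382504 0.012649040227227015 [-0.12854453 -0.05930401 -1.97419508] 62.02315807342529
under z 0.10857761402314023 lip [0.54592358 0.04567367 0.12607761]
bar top [[173.0, 285.0], [310.0, 281.0]] side [[756.0, 83.0], [747.0, 12.0]]
lip top [[217.0, 173.0]] side [[619.0, 150.0]]
ball top [[219.0, 276.0]] side [[738.0, 165.0]]
rim+-y,-x top [[150.0, 279.0], [293.0, 274.0], [225.0, 349.0]] side [[744.0, 199.0], [735.0, 111.0], [822.0, 157.0]]
```

View pics/c7.png

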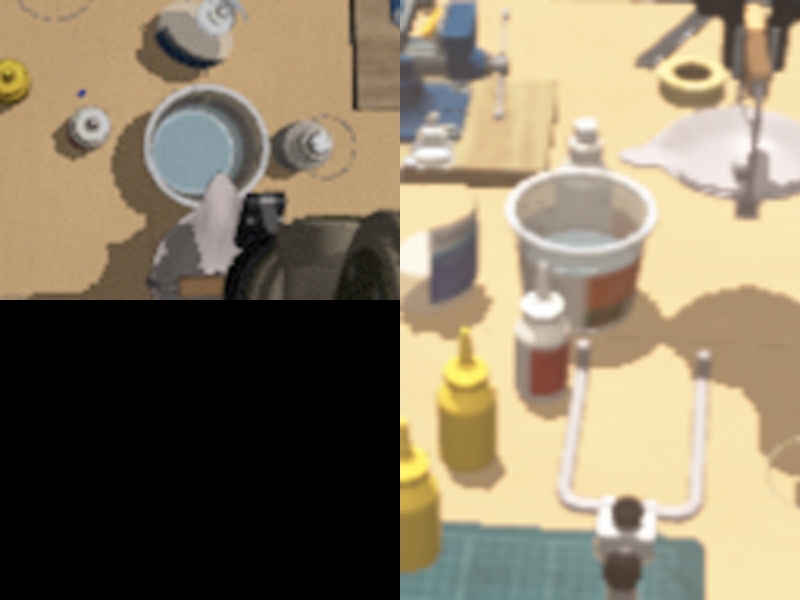

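The lip tip at (221,175) in the top view and (622,155) in the side view agrees with the predictions to about 2 mm, and the pan is level with its lip over the front rim. Lowering gently.

Call:
send_rows([
  {"dx": 0,"dy": 0,"dz": -0.08,"roll": 0,"claw": -1},
  {"dx": 0,"dy": 0,"dz": -0.25,"roll": 0,"claw": -1},
  {"dx": 0,"dy": 0,"dz": -0.5,"roll": 0,"claw": -1},
  {"dx": 0,"dy": 0,"dz": -0.7,"roll": 0,"claw": -1},
  {"dx": 0,"dy": 0,"dz": -0.82,"roll": 0,"claw": -1},
])

```text
clock: 14.45
tcp_pos: [0.4657, 0.044, 0.1665]
orientation: [0.0, 0.714, -0.7, -0.0]
wrist_force: [-0.1, 1.3, -3.1]
finger_gap: 0.0131
grip_force: 62.0
```

Call:
send_rows([
  {"dx": 0,"dy": 0,"dz": 0,"roll": 0,"claw": -1},
  {"dx": 0,"dy": 0,"dz": 0,"roll": 0,"claw": -1},
  {"dx": 0,"dy": 0,"dz": 0,"roll": 0,"claw": -1},
  {"dx": 0,"dy": 0,"dz": 0,"roll": 0,"claw": -1},
  {"dx": 0,"dy": 0,"dz": 0,"roll": 0,"claw": -1},
])

```text
clock: 15.08
tcp_pos: [0.466, 0.0439, 0.1671]
orientation: [-0.0, 0.714, -0.7, -0.0]
wrist_force: [-0.3, -0.5, -2.7]
finger_gap: 0.0128
grip_force: 62.0
```

Call:
send_rows([
  {"dx": 0,"dy": 0,"dz": 0,"roll": 0,"claw": -1},
  {"dx": 0,"dy": 0,"dz": 0,"roll": 0,"claw": -1},
  {"dx": 0,"dy": 0,"dz": 0,"roll": 0,"claw": -1},
  {"dx": 0,"dy": 0,"dz": 0,"roll": 0,"claw": -1},
  {"dx": 0,"dy": 0,"dz": 0,"roll": 0,"claw": -1},
])

```text
clock: 15.7
tcp_pos: [0.4659, 0.0439, 0.1671]
orientation: [0.0, 0.714, -0.7, -0.0]
wrist_force: [-0.2, -0.3, -2.3]
finger_gap: 0.013
grip_force: 62.0
```

```bash
sed -i 's/120:270,210:345/120:220,280:380/;s#600/150.,(210,120)#6.,(280,120)#;s/(540,600)/(600,600)/;s/np.hstack.*/np.hstack([a[:, :200],c[:300]]))/' chk.py; sed -i 's/a\[:, :200\]/a[:,100:300]/' chk.py; python3 chk.py pics/c8.png
```

```text
15.8 [0.46592877 0.0439314  0.16704815] [ 4.96582041e-05  7.14459544e-01 -6.99676751e-01 -4.65372932e-05] -358.80215110477894 0.01293303052294072 [ 0.30078573  0.26287707 -1.43800089] 61.99942588806152
under z 0.08804815069254454 lip [0.54591129 0.04560379 0.10554815]
bar top [[170.0, 283.0], [303.0, 279.0]] side [[508.0, 169.0], [496.0, 60.0]]
lip top [[212.0, 174.0]] side [[306.0, 264.0]]
ball top [[215.0, 274.0]] side [[483.0, 286.0]]
rim+-y,-x top [[147.0, 277.0], [287.0, 273.0], [220.0, 346.0]] side [[491.0, 338.0], [479.0, 205.0], [608.0, 274.0]]
```

View pics/c8.png

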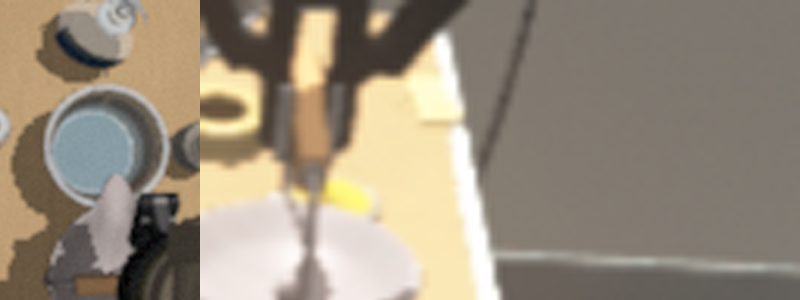

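The lip tip at (118,178) in the left part is inside the tub mouth, and the bar's near end at (313,165) matches its prediction. As a last numeric check, I'll see that the ball is in the dish, everything is still, and the tub hasn't moved.

```bash
python3 - <<'E'
from h import *
F=[];
for i in range(12):
    s=cam('side');F.append(s['image'].astype(float))
F=np.array(F);d=F.std(0).max(2);b=np.array([.4659,.0439,.088])
p=proj(s,[b+[0,0,.010]])[0];print('ball expected',p)
x,y=p.round().astype(int)
print('motion in dish region',d[y-16:y+20,x-28:x+28].max(),'elsewhere',d[250:300,200:300].max())
g=cv2.cvtColor(F.mean(0).astype(np.uint8),cv2.COLOR_BGR2GRAY);print(g[y-6:y+8,x-12:x+14])
o=cv2.imread('side0raw.png');r=cv2.absdiff(o,F.mean(0).astype(np.uint8)).max(2)
t=cam('top')['image'];o2=cv2.imread('top0raw.png');dd=cv2.absdiff(o2,t).max(2)
print('top diffs: tub back rim/rinse',dd[150:195,295:335].mean(),'medium',dd[185:210,338:356].mean(),'glue',dd[180:200,270:288].mean())
E
```

```text
ball expected [293.77290203 167.61893913]
motion in dish region 4.680782223327873 elsewhere 0.7216878364870323
[[220 222 226 228 229 231 232 233 235 238 241 244 247 249 237 177 147 221
  247 246 241 235 229 226 224 223]
 [225 227 228 229 231 232 233 234 236 239 242 245 248 248 226 147 134 181
  233 246 243 238 234 230 227 225]
 [228 230 230 231 231 232 233 234 235 238 241 243 245 233 178 126 134 162
  220 243 243 239 236 233 231 228]
 [229 232 233 233 233 233 233 234 235 237 238 238 237 217 151 122 136 155
  181 225 239 239 237 235 233 230]
 [231 232 233 234 235 235 235 235 236 236 233 229 231 210 146 121 137 154
  164 213 238 239 237 235 233 232]
 [232 232 233 234 235 235 236 237 237 236 224 204 195 173 138 121 138 154
  162 209 235 237 236 235 235 234]
 [234 233 233 234 235 235 236 237 237 231 201 162 152 142 126 120 138 154
  157 181 221 236 237 236 235 235]
 [234 234 233 234 235 236 236 237 237 233 197 135 126 124 118 122 140 153
  159 199 231 237 237 237 236 235]
 [229 232 234 235 235 236 236 237 237 235 202 130 114 112 113 126 144 153
  160 208 236 238 238 238 236 233]
 [212 226 229 231 234 236 237 238 238 236 212 153 128 118 114 127 144 152
  159 206 234 236 235 233 217 186]
 [175 180 186 199 221 231 233 234 234 235 228 193 151 131 118 127 144 151
  153 170 185 186 185 182 168 149]
 [163 191 206 183 176 187 187 184 184 185 183 168 150 135 119 130 146 149
  149 150 152 151 150 148 144 140]
 [218 216 202 175 192 211 190 161 152 156 154 150 147 134 119 131 146 147
  147 147 147 146 141 138 144 151]
 [229 227 222 208 204 201 179 173 184 190 171 152 149 132 116 126 139 143
  146 147 149 155 154 151 163 176]]
top diffs: tub back rim/rinse 12.111666666666666 medium 11.06 glue 12.23611111111111
```

```bash
python3 - <<'E'
from h import *
t=cam('top')['image'];o=cv2.imread('top0raw.png')
G=lambda a:cv2.cvtColor(a,cv2.COLOR_BGR2GRAY)
for n,(y0,y1,x0,x1) in dict(rinse=(145,172,296,330),right=(182,208,338,358),left=(182,200,268,290),tubback=(176,196,296,335),ref=(80,130,300,380)).items():
    r=cv2.matchTemplate(G(t)[y0-6:y1+6,x0-6:x1+6],G(o)[y0:y1,x0:x1],cv2.TM_CCOEFF_NORMED);m=cv2.minMaxLoc(r)
    print(n,m[1],np.array(m[3])-6,cv2.absdiff(o,t)[y0:y1,x0:x1].mean())
E
```

```text
rinse 0.9842125773429871 [0 0] 10.592955700798838
right 0.9975422024726868 [0 0] 9.65576923076923
left 0.9941073060035706 [0 0] 10.285353535353535
tubback 0.997373104095459 [0 0] 9.976923076923077
ref 0.9963839054107666 [0 0] 10.322
```

Nothing has moved; the difference is only a uniform brightness change, which the reference patch shows too. Handing in.

```bash
python3 -c "
from h import *
print(hand_in())"
```

```text
the job is handed in; nothing more can be done
None
```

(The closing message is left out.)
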